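Fit the sprung guide roller into the test stand

ROBOT

A 6-joint arm with a two-finger parallel gripper is mounted at the origin on the work surface. World frame = base frame: x ahead of the robot, y to its left, z up, the work surface at z = 0. Lengths are in m, angles in rad, forces in N, time in s.
With the tool pointing down it reaches from about 0.3 to 0.95 m from the base axis. Payload 3.1 kg.
Tool frame: the origin (TCP) lies at the very end of the fingers, on their centre line; the grasp point (between the pads) lies 19 mm behind it; z points along the fingers, y is the line along which they close (so a half turn about z gives the same grasp; the last joint's range is limited). The gripper opens to 85 mm and grips with 20 to 120 N. Pads are 22 mm wide; open, the fingers measure 114 mm over their backs; the gripper's body (76 mm by 85 mm) begins 54 mm behind the grasp point. The pads swing forward as they close: fully open they stand 13 mm farther back than shut.
Start: joints at [1.275, 0.308, 1.634, -0, 1.2, -0.07], TCP at [0.14, 0.609, 0.231] pointing down, gripper open.
Joint ranges: [-3.06, 3.06], [-0.79, 1.96], [0.05, 2.63], [-1.19, 4.34], [0.05, 2.64], [-2.94, 2.94]. Speed limits (rad/s): [2.79, 2.79, 3.14, 3.14, 3.14, 3.14].

INTERFACE

Orientations are given as a rotation vector (axis times angle).
In Python, from station import get_obs, camera, hand_in, silhouettes gives the robot as it stands. The module is installed in compiled form; this text tells all that it offers.
- The arm moves only by the shell command python3 -m inch 'ROWS' [FORCE]. ROWS is JSON, a list of rows, each a list of 3 entries, a list of its own where there are three numbers: the shift along the tool's x, y, z in cm, then the turn, a rotation vector about the tool's x, y, z in rad, then the opening, from 0 (shut) to 1 (fully open). A call has 1 to 8 rows; each row shifts and turns the commanded pose from where the row before left it, along the tool's axes as they then stand; what a row does not reach is not made up. A row lasts 1/12 s, in which the tool goes at most 41.7 mm and 7.16 degrees, less where a joint would pass 70% of its speed; a pose out of reach is approached as far as the arm can. A call is refused whole if a number of a shift passes 4.17 or a number of a turn 0.125, either way. A call with a gripper value outside its range is refused whole. The fingers move at their own pace and stop on an object; FORCE is the grip in N (left out, the last holds). Time passes only in rows, so rows that do not move let the fingers close. It gives the time, the measured TCP pose, the force, the opening and the grip force at its end, in the units of the state.
- get_obs(): the state, without advancing time (a new reading comes with each control period).
- camera(name): name is "side" or "top" or "wrist"; returns a dict with "img" (384x512x3 uint8, red, green, blue), "camera_matrix" (3x3 intrinsics, pixels), "position" and "attitude" of the camera in the world; the wrist camera has in their place "T_tool_cam" (4x4, takes a point from camera to tool coordinates, whose origin is the TCP and whose axes are the flange's). Camera axes: x right, y up, looking along -z (the intrinsics and any distortion apply to the point x, -y, -z); pixel columns grow to the right and rows downward; lengths in m; the calibration is good to about 2 mm. The wrist camera is an equidistant fisheye: a pixel r from the principal point sees the ray r / f radians off the axis. A picture is of the moment at which its call begins: read the wrist's pose just before it. There is no depth.
- hand_in(): hands the job in; it is judged then, once.
Trained networks look in a picture, given as the dict that the camera call returned (one of the last four; its "shot" number tells which), for a name from the list of things; names that differ only in an ending like _2 or _b are one class to them, and where a whole thing is asked for, a point or a joint stands for the part that bears it (a point fixed in the world has none). Each returns a list of dicts, best first, with "score" (0 to 1); they miss things now and then, are a little off and sometimes report something else, mostly with a low value. They report only what shows in the picture. A call takes as long as a camera call.
- silhouettes(picture, thing): "region" (384x512 bool, what is visible of it) and "position" ([row, column] in pixels, amid what is visible of it).
The state is a dict: "time_s": time; "qpos": joint angles; "joint_vel": joint speeds; "tau": joint torques, N m; "position": TCP position; "tool_rot": TCP orientation; "force": force on the tool from outside, world axes, zero at the start; "moment": the same for the moment, N m; "finger_gap": opening from 0.0 (shut) to 1.0 (fully open); "grasp_force": force on a finger pad.
Only numpy, scipy, OpenCV 4.12 (cv2) and the standard library are available. Lean on these libraries where they do the work, as an engineer would, in place of code of your own. Each camera call takes 0.05 s, during which the arm holds its last target. There are 200 camera calls.

TASK

Take the guide roller with the long spring-loaded pin out of its rest and fit it in the test stand: squeeze its long pin in against the taller cheek, bring it down between the two cheeks and let it spring out so that both end pins sit fully home in the cheeks' recesses, and let go. Work gently by feel, since nobody noted at what height the stand's yoke is set, and leave the other roller and the things lying about where they are.

Things in the scene. Friction and masses are not known exactly. Their poses are not given: they have to be found in the camera images.
- roller: The sprung guide roller, white plastic, 110 mm long, 130 to 220 g, lying level in its rest: two round drums 36 mm in diameter, each 35 mm long, and between them a square hub 40 mm long, 28 x 28 mm, sides upright. Origin at its middle on the axis; x along the axis to the long sprung pin. Steel pins at both ends, 10 mm thick, tapering over the last 2 mm to a flat 7 mm tip.
- pin_tip (a point): Tip of the roller's short fixed pin, which stands 9 mm out of the -x end: on the axis, 64 mm from the roller's origin.
- plunger_tip (a point): Tip of the roller's long sprung pin at the +x end, on the axis; it moves with the pin. Free, the pin stands 29 mm out (tip 84 mm from the roller's origin); it can be pushed in by up to 26 mm. The spring gives 2 N at first and 0.15 N more for each mm (6 N at the end). The pins slide easily on the cheeks.
- stand: Test stand: grey base plate 100 x 210 x 14 mm fixed to the bench, origin at the centre of its underside on the bench, z up, y along its length towards the taller cheek. On jack columns it carries an aluminium yoke with two upright cheeks, clamped at a height that differs each time and is not reported: the recesses' centres, both level, lie 78 to 108 mm above the bench; the yoke's floor 45 mm below them.
- tall_foot (a point): Point on top of the base plate straight below the inner face of the taller cheek (stand's x = 0, y = +64, z = 14 mm). The cheek is 40 mm wide, centred on x = 0; its flat upright face ends 72 mm above the centre of its recess. The recess, for the long sprung pin, is 15 mm wide, 13 mm high and 8 mm deep with a solid back, centred on x = 0.
- low_foot (a point): Point on top of the base plate straight below the inner face of the lower cheek (stand's x = 0, y = -64, z = 14 mm; the faces are 128 mm apart). This cheek, also 40 mm wide, ends 12 mm above the centre of its recess, which takes the short pin: 15 mm wide, 15 mm high, 8 mm deep with a solid back, centred on x = 0. With both pins home the sprung pin is still pushed in about 4 mm.
- rest: Black plastic roller rest holding the sprung roller, fixed to the bench: base 100 x 66 x 6 mm, origin at the centre of its underside, x along the roller. Two V saddles 10 mm thick, at x = +42 and -42 mm, open to the top, carry the tube with its axis 45 mm above the bench; the space between them is free for fingers.
- spare: The other roller, to be left alone: the same drums and hub (110 mm long) with a fixed 9 mm pin at each end, in a rest just like the first. Origin at its middle on the axis.
- weight: Bystander: steel test weight, 44 mm in diameter, 56 mm high, origin at the centre of its underside.
- caliper: Bystander: caliper lying flat, 190 mm long, up to 13 mm high, origin at the middle of its beam's underside.
- grease: Bystander: white jar, 56 mm in diameter, 75 mm high, origin at the centre of its underside.
- disc: Bystander: black rubber ring lying flat, 80 mm across, 12 mm high, origin at the centre of its underside.

How it is judged:
By the outcome, as a careful person would: the job done as asked, in the order asked, and still so for the second after the job is handed in, with the robot touching nothing.
It also fails if it takes over 64 s, if anything falls off the work surface, if the arm or the gripper's body presses on something with over 40 N, if the wrist force passes 120 N, or if a joint passes its speed limit or range.

## Working session

There is one attempt and no reset: what is moved stays moved. The work goes in short steps, Python scripts to look and compute and a shell command to move; the robot and the scene stay as the last step left them, time stands still between calls to the robot, and variables do not carry over. Pictures are saved under pics/ and viewed, at most 10 in all, crops included, and the job is handed in when it is done.

```bash
mkdir -p pics
cat > h.py <<'E'
import numpy as np, cv2
from station import get_obs, camera, silhouettes
from scipy.spatial.transform import Rotation as R
E
python3 - <<'E'
from h import *
o=get_obs(); print({k:np.round(v,3).tolist() for k,v in o.items()})
for n in("top","side"):
    c=camera(n); cv2.imwrite(f"pics/{n}0.png",c["img"][:,:,::-1])
    print(n,c["camera_matrix"],c["position"],c["attitude"],[k for k in c])
    for t in("roller","stand","spare","rest"):
        for s in silhouettes(c,t)[:3]: print(t,round(s["score"],2),np.round(s["position"]),s["region"].sum())
E
```

```text
{'time_s': 0.0, 'qpos': [1.275, 0.309, 1.635, -0.0, 1.2, -0.07], 'joint_vel': [-0.001, 0.001, 0.0, -0.0, -0.001, 0.0], 'tau': [0.001, -41.526, -27.667, 0.0, 0.01, 0.0], 'position': [0.14, 0.608, 0.23], 'tool_rot': [-0.354, -3.121, 0.004], 'force': [-0.769, 0.25, -0.016], 'moment': [-0.008, -0.045, 0.007], 'grasp_force': 0.0, 'finger_gap': 1.001}
top [[464.89287671   0.         255.32248836]
 [  0.         464.89287671 195.4068606 ]
 [  0.           0.           1.        ]] [ 0.49331766 -0.01355112  1.06869887] [ 0.08993191 -0.07107253 -1.59009287] ['img', 'camera_matrix', 'position', 'attitude', 'shot']
roller 0.7 [223. 161.] 4293
roller 0.55 [214. 390.] 911
stand 0.58 [222. 160.] 4237
spare 0.93 [245. 287.] 754
spare 0.22 [222. 162.] 4213
rest 0.66 [214. 377.] 478
side [[435.26289609   0.         256.17525853]
 [  0.         435.26289609 199.92475477]
 [  0.           0.           1.        ]] [0.47927017 0.78709816 0.8456998 ] [ 0.07207535 -1.17845031 -2.78132981] ['img', 'camera_matrix', 'position', 'attitude', 'shot']
roller 0.65 [137. 277.] 452
roller 0.29 [232. 310.] 638
stand 0.55 [285. 258.] 3900
spare 0.6 [141. 275.] 451
spare 0.58 [189. 289.] 535
rest 0.93 [153. 275.] 414
```

View pics/top0.png

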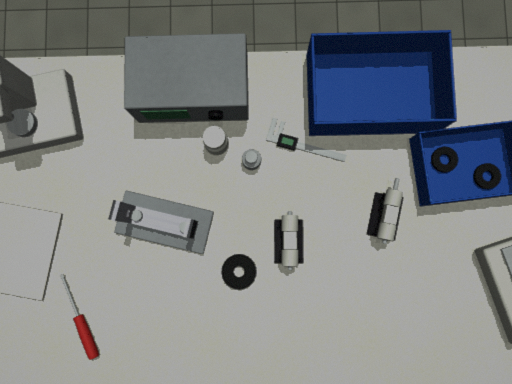

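View pics/side0.png

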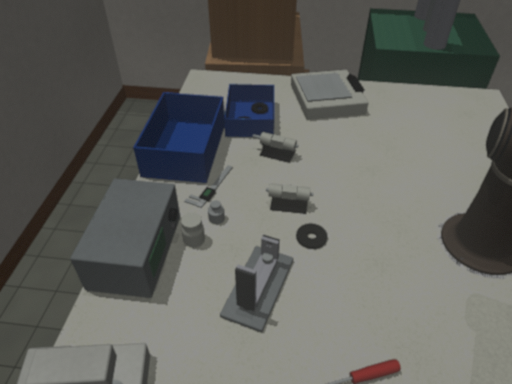

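The top view shows the sprung roller at about (col 388, row 213) with its long pin upward at (397,183). The stand is at (163,222), with the tall cheek on the left at (120,213) and the low cheek on the right at (195,230). The side view agrees.

Run:
```python
import cv2,numpy as np
im=cv2.imread("pics/top0.png"); s=cv2.imread("pics/side0.png")
a=cv2.resize(im[170:250,355:415],None,fx=6,fy=6,interpolation=2)   # 360x480
b=cv2.resize(im[185:257,105:218],None,fx=3.8,fy=3.8,interpolation=2)
c=cv2.resize(s[230:330,218:300],None,fx=3.2,fy=3.2,interpolation=2)
o=np.zeros((600,800,3),np.uint8); o[:480,:360]=a; o[:b.shape[0],365:365+b.shape[1]]=b; o[275:275+c.shape[0],365:365+c.shape[1]]=c
cv2.imwrite("pics/crop.png",o)
```

```text
(no output)
```

View pics/crop.png

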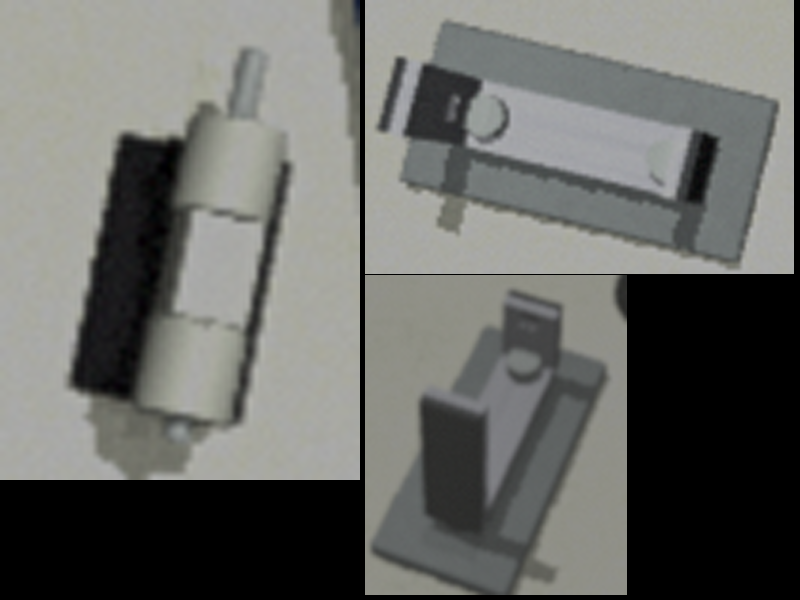

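The crop shows the base plate's four corners, the recess in the tall cheek's inner face at crop (453,108), the low cheek's recess in the side view at (527,325), and the roller's tips at (254,50) and (180,438). I'll compute positions from these.

```bash
cat >> h.py <<'E'
CAL={"top":(464.893,255.322,195.407,[0.49331766,-0.01355112,1.06869887],[0.08993191,-0.07107253,-1.59009287]),
"side":(435.263,256.175,199.925,[0.47927017,0.78709816,0.8456998],[0.07207535,-1.17845031,-2.78132981])}
def ray(cam,u,v):
    f,cx,cy,p,a=CAL[cam]; return np.array(p),R.from_rotvec(a).apply([(u-cx)/f,-(v-cy)/f,-1])
def hit(cam,u,v,n,d):
    p,r=ray(cam,u,v); n=np.array(n,float); return p+r*(d-n@p)/(n@r)
E
python3 - <<'E'
from h import *
def cr(x,y,f,ox,oy,u0,v0): return ((x-ox+.5)/f-.5+u0,(y-oy+.5)/f-.5+v0)
T=lambda x,y:cr(x,y,3.8,365,0,105,185)
A=lambda x,y:cr(x,y,6,0,0,355,170)
S=lambda x,y:cr(x,y,3.2,365,275,218,230)
C=np.array([hit("top",*T(*p),[0,0,1],.014) for p in((445,22),(778,100),(740,264),(402,181))])
print("corn",C.round(4),np.linalg.norm(np.roll(C,-1,0)-C,axis=1).round(4))
D=np.array([hit("side",*S(*p),[0,0,1],.014) for p in((490,328),(607,365),(512,593),(373,548))])
print("side",D.round(4),np.linalg.norm(np.roll(D,-1,0)-D,axis=1).round(4),D.mean(0))
c=C.mean(0); ys=(C[0]+C[3]-C[1]-C[2])[:2]; ys/=np.linalg.norm(ys); print("centre",c,"ydir",ys,np.degrees(np.arctan2(ys[1],ys[0])))
yd=np.r_[ys,0]
print("tall recess",hit("top",*T(453,108),yd,yd@c+.064))
print("tall top corners inner",[hit("top",*T(*p),yd,yd@c+.064).round(4) for p in((416,62),(396,134))])
print("low recess side",hit("side",*S(527,325),yd,yd@c-.064))
print("low top side",[hit("side",*S(*p),yd,yd@c-.064).round(4) for p in((503,302),(561,316))])
a=hit("top",*A(254,50),[0,0,1],.045);b=hit("top",*A(180,438),[0,0,1],.045)
d=a-b;print("roller",a,b,np.linalg.norm(d),np.degrees(np.arctan2(d[1],d[0])),"origin",b+d/np.linalg.norm(d)*.064)
for p in((173,285),(257,300),(190,112),(275,130),(140,395),(238,410)): print(hit("top",*A(*p),[0,0,1],.045).round(4))
E
```

```text
corn [[0.6195 0.2948 0.014 ]
 [0.5681 0.0943 0.014 ]
 [0.4711 0.1179 0.014 ]
 [0.5244 0.3198 0.014 ]] [0.207  0.0999 0.2088 0.0983]
side [[0.5649 0.0984 0.014 ]
 [0.4727 0.1227 0.014 ]
 [0.5217 0.3201 0.014 ]
 [0.6185 0.2992 0.014 ]] [0.0953 0.2035 0.099  0.2079] [0.54443996 0.21010458 0.014     ]
centre [0.54578833 0.20670342 0.014     ] ydir [0.25161557 0.96782726] 75.42686591372332
tall recess [0.56230723 0.26853634 0.0871243 ]
tall top corners inner [array([0.5805, 0.2638, 0.1704]), array([0.5437, 0.2734, 0.1714])]
low recess side [0.53249617 0.14403161 0.07666311]
low top side [array([0.5506, 0.1393, 0.0936]), array([0.5083, 0.1503, 0.0977])]
roller [ 0.63061695 -0.31649491  0.045     ] [ 0.48887189 -0.28240519  0.045     ] 0.14578672974838686 -13.522830813390364 origin [ 0.55109761 -0.29737049  0.045     ]
[ 0.5446 -0.2825  0.045 ]
[ 0.5385 -0.3129  0.045 ]
[ 0.6081 -0.2919  0.045 ]
[ 0.6008 -0.3227  0.045 ]
[ 0.5047 -0.2686  0.045 ]
[ 0.4986 -0.3039  0.045 ]
```

Run:
```python
from h import *
c=camera("wrist"); print(c["camera_matrix"],c["T_tool_cam"],c.keys()); cv2.imwrite("pics/w0.png",c["img"][:,:,::-1])
print(R.from_rotvec(get_obs()["tool_rot"]).as_matrix().round(4))
```

```text
[[297.31863964   0.         255.81852065]
 [  0.         297.31863964 196.35522328]
 [  0.           0.           1.        ]] [[ 8.36729160e-04  9.54201288e-01  2.99164173e-01  7.74711664e-02]
 [ 9.99999613e-01 -7.17391668e-04 -5.08726636e-04  3.90469904e-04]
 [-2.70809726e-04  2.99164483e-01 -9.54201519e-01 -1.43574896e-01]
 [ 0.00000000e+00  0.00000000e+00  0.00000000e+00  1.00000000e+00]] dict_keys(['img', 'camera_matrix', 'T_tool_cam', 'shot'])
[[-0.9746  0.2239 -0.    ]
 [ 0.2239  0.9746 -0.    ]
 [ 0.     -0.     -1.    ]]
```

```bash
python3 -m inch '[[[-3.2,-2.4,0.2],[0,0,0],1],[[-3.2,-2.4,0.2],[0,0,0],1],[[-3.2,-2.4,0.2],[0,0,0],1],[[-3.2,-2.4,0.2],[0,0,0],1],[[-3.2,-2.4,0.2],[0,0,0],1],[[-3.2,-2.4,0.2],[0,0,0],1]]'
python3 -m inch '[[[-3.2,-2.4,0.2],[0,0,0],1],[[-3.2,-2.4,0.2],[0,0,0],1],[[-3.2,-2.4,0.2],[0,0,0],1],[[-3.2,-2.4,0.2],[0,0,0],1],[[-3.2,-2.4,0.2],[0,0,0],1],[[-3.2,-2.4,0.2],[0,0,0],1]]'
python3 -m inch '[[[-3.2,-2.4,0.2],[0,0,0],1],[[-3.2,-2.4,0.2],[0,0,0],1],[[-3.2,-2.4,0.2],[0,0,0],1],[[-3.2,-2.4,0.2],[0,0,0],1],[[-3.2,-2.4,0.2],[0,0,0],1],[[0,0,0],[0,0,0],1],[[0,0,0],[0,0,0],1]]'
cat >> h.py <<'E'
def wshot(name):
    o=get_obs(); c=camera("wrist"); cv2.imwrite(f"pics/{name}.png",c["img"][:,:,::-1])
    T=np.eye(4); T[:3,:3]=R.from_rotvec(o["tool_rot"]).as_matrix(); T[:3,3]=o["position"]
    W=T@c["T_tool_cam"]; np.save(f"pics/{name}.npy",W); return c,W
def whit(W,u,v,n,d):
    q=np.array([u-255.819,-(v-196.355)]); r=np.hypot(*q); th=r/297.319
    k=np.r_[q/r*np.sin(th),-np.cos(th)] if r>0 else np.array([0,0,-1.])
    k=W[:3,:3]@k; n=np.array(n,float); p=W[:3,3]; return p+k*(d-n@p)/(n@k)
E
python3 - <<'E'
from h import *
wshot("w1")
im=cv2.imread("pics/w1.png"); cv2.imwrite("pics/w1b.png",cv2.resize(im,(800,600),interpolation=2))
E
```

```text
time_s: 1.05
position: [0.2957, 0.4244, 0.2195]
tool_rot: [0.353, 3.121, 0.001]
force: [0.9, -0.4, -0.1]
finger_gap: 0.999
grasp_force: 0.0
time_s: 1.55
position: [0.4508, 0.2409, 0.2076]
tool_rot: [0.354, 3.121, 0.001]
force: [1.0, 1.7, -0.2]
finger_gap: 1.001
grasp_force: 0.0
time_s: 2.13
position: [0.5799, 0.0878, 0.1971]
tool_rot: [-0.36, -3.121, -0.0]
force: [-0.1, -0.3, 0.3]
finger_gap: 1.001
grasp_force: 0.0
```

View pics/w1b.png

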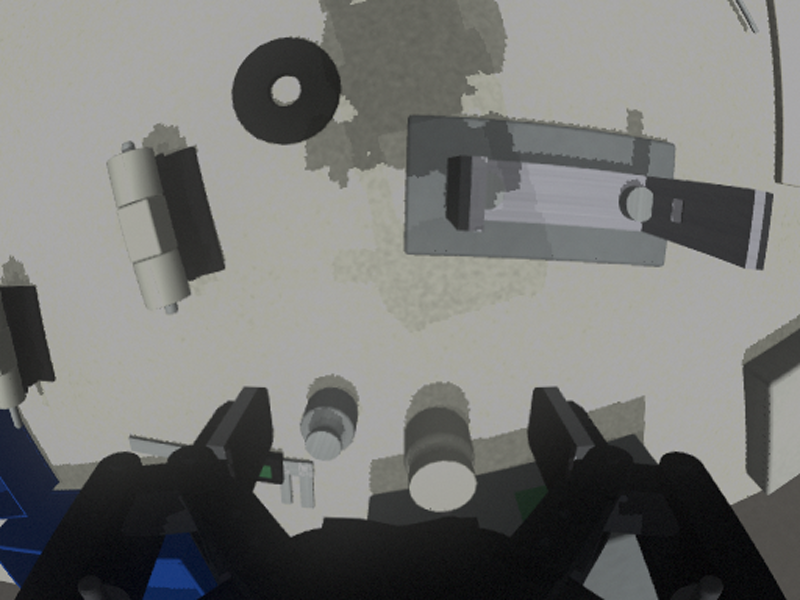

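The wrist view shows the stand clearly. Base corners are at (409,116), (675,143), (663,265) and (405,253), the tall recess at (677,210), the tall cheek's inner top edge at (755,190)–(745,267), and the low cheek's top inner edge at (487,156)–(485,229).

Run:
```python
from h import *
W=np.load("pics/w1.npy"); P=lambda x,y:((x+.5)/1.5625-.5,(y+.5)/1.5625-.5)
C=np.array([whit(W,*P(*p),[0,0,1],.014) for p in((409,116),(675,143),(663,265),(405,253))])
print(C.round(4),np.linalg.norm(np.roll(C,-1,0)-C,axis=1).round(4)); c=C.mean(0)
ys=(C[1]+C[2]-C[0]-C[3]); ys/=np.linalg.norm(ys); print(c,np.degrees(np.arctan2(ys[1],ys[0])))
xs=np.array([ys[1],-ys[0],0])
for n,p,d in(("rec",(677,210),.064),("tt1",(755,190),.064),("tt2",(745,267),.064),("l1",(487,156),-.064),("l2",(485,229),-.064)):
    q=whit(W,*P(*p),ys,ys@c+d); print(n,q.round(4),"lat",(xs@(q-c)).round(4))
a=whit(W,*P(677,197),ys,ys@c+.064);b=whit(W,*P(677,222),ys,ys@c+.064);print(a,b)
```

```text
[[0.4716 0.12   0.014 ]
 [0.5225 0.3215 0.014 ]
 [0.6178 0.2968 0.014 ]
 [0.5657 0.0954 0.014 ]] [0.2079 0.0984 0.2081 0.0973]
[0.54440803 0.20842002 0.014     ] 75.65926928496842
rec [0.5604 0.2704 0.0839] lat 0.0001
tt1 [0.5419 0.2751 0.1561] lat -0.0189
tt2 [0.5796 0.2655 0.1561] lat 0.02
l1 [0.5089 0.1514 0.0971] lat -0.0203
l2 [0.5461 0.1419 0.1011] lat 0.0181
[0.55252418 0.27240348 0.08238266] [0.56758943 0.26855198 0.08533915]
```

```bash
python3 -m inch '[[[-0.58,-3.8,0],[0,0,0],1],[[-0.58,-3.8,0],[0,0,0],1],[[-0.58,-3.8,0],[0,0,0],1],[[-0.58,-3.8,0],[0,0,0],1],[[-0.58,-3.8,0],[0,0,0],1]]'
python3 -m inch '[[[-0.58,-3.8,0],[0,0,0],1],[[-0.58,-3.8,0],[0,0,0],1],[[-0.58,-3.8,0],[0,0,0],1],[[-0.58,-3.8,0],[0,0,0],1],[[-0.58,-3.8,0],[0,0,0],1],[[0,0,0],[0,0,0],1],[[0,0,0],[0,0,0],1],[[0,0,0],[0,0,0],1]]'
python3 - <<'E'
from h import *
c,W=wshot("w2")
print(get_obs()["qpos"])
for s in silhouettes(c,"roller")[:2]: print(s["score"],s["position"])
im=cv2.imread("pics/w2.png"); cv2.imwrite("pics/w2b.png",cv2.resize(im,(800,600),interpolation=2))
E
```

```text
time_s: 2.6
position: [0.5636, -0.1013, 0.1975]
tool_rot: [-0.349, -3.122, -0.001]
force: [0.7, 0.2, 1.1]
finger_gap: 1.0
grasp_force: 0.0
time_s: 3.27
position: [0.5501, -0.2917, 0.1971]
tool_rot: [-0.352, -3.121, -0.002]
force: [-1.2, -0.6, -0.3]
finger_gap: 1.004
grasp_force: 0.0
[-5.57214066e-01  3.36958296e-01  1.66830829e+00  8.71073963e-04
  1.13765229e+00 -1.90446198e+00]
0.84 [181.3, 249.0]
```

View pics/w2b.png

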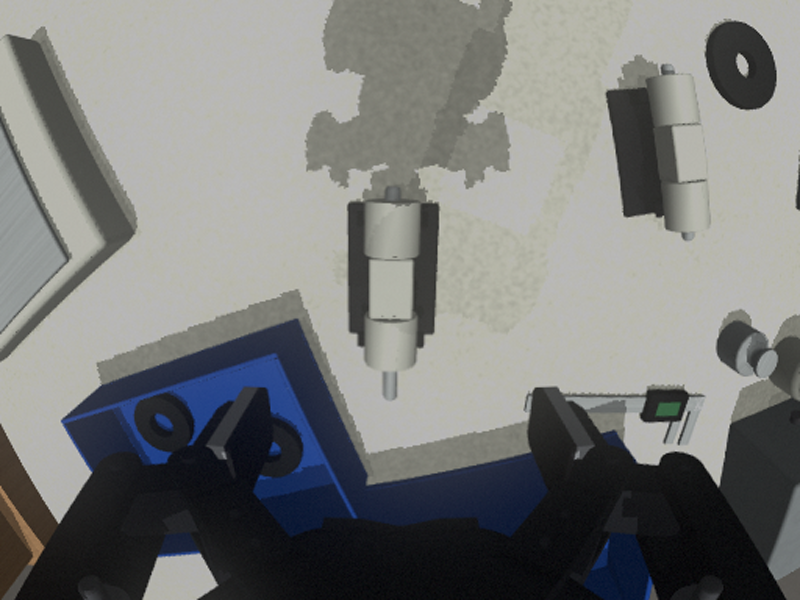

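The roller is vertical in view with its long pin tip at (390,400), short tip at (392,187), and hub columns 368–414, rows 257–318. A blue tray corner lies near (299,320).

Run:
```python
from h import *
o=get_obs(); M=R.from_rotvec(o["tool_rot"]).as_matrix(); t=o["position"]
W=np.load("pics/w2.npy"); P=lambda x,y:((x+.5)/1.5625-.5,(y+.5)/1.5625-.5)
def h(x,y,z): return whit(W,*P(x,y),[0,0,1],z)
for n,p in(("long",(390,400,.045)),("short",(392.5,187,.045)),("hubA",(391.5,257,.059)),("hubB",(391,319,.059)),("hubL",(368,288,.059)),("hubR",(414,288,.059)),("box0",(299,320,.06)),("box1",(299,320,.0)),("box2",(360,450,.03)),("box3",(276,353,.04))):
    q=h(*p); print(n,q.round(4),"tool(cm)",(M.T@(q-t)*100).round(2))
a,b=h(390,400,.045),h(392.5,187,.045); d=a-b; print(np.linalg.norm(d),np.degrees(np.arctan2(d[1],d[0])),"orig",b+.064*d/np.linalg.norm(d))
```

```text
long [ 0.6319 -0.317   0.045 ] tool(cm) [-8.54 -0.72 15.21]
short [ 0.4866 -0.2814  0.045 ] tool(cm) [ 6.42 -0.46 15.22]
hubA [ 0.528  -0.2913  0.059 ] tool(cm) [ 2.17 -0.52 13.82]
hubB [ 0.5672 -0.3008  0.059 ] tool(cm) [-1.87 -0.57 13.81]
hubL [ 0.544  -0.3102  0.059 ] tool(cm) [ 0.19 -2.01 13.81]
hubR [ 0.5504 -0.2821  0.059 ] tool(cm) [ 0.18  0.88 13.82]
box0 [ 0.5544 -0.3592  0.06  ] tool(cm) [-1.91 -6.55 13.71]
box1 [ 0.5714 -0.3774  0.    ] tool(cm) [-3.98 -7.95 19.7 ]
box2 [ 0.68   -0.3536  0.03  ] tool(cm) [-14.04  -3.23  16.7 ]
box3 [ 0.5804 -0.3894  0.04  ] tool(cm) [-5.12 -8.92 15.7 ]
0.14957868255316056 -13.792879405880099 orig [ 0.54878193 -0.29662316  0.045     ]
```

```bash
python3 -m inch '[[[0.03,-0.14,0.5],[0,0,0.008],0.6],[[0.03,-0.14,2],[0,0,0.008],0.6],[[0.03,-0.14,3],[0,0,0],0.6],[[0.03,-0.14,3],[0,0,0],0.6],[[0.03,0,3],[0,0,0],0.6],[[0,0,2],[0,0,0],0.6],[[0,0,0],[0,0,0],0.6],[[0,0,0],[0,0,0],0.6]]'
python3 - <<'E'
from h import *
c,W=wshot("w3")
im=cv2.imread("pics/w3.png"); cv2.imwrite("pics/w3b.png",cv2.resize(im,(800,600),interpolation=2))
print(get_obs()["position"])
E
```

```text
time_s: 4.03
position: [0.5465, -0.2969, 0.0607]
tool_rot: [-0.377, -3.115, -0.003]
force: [-0.6, -0.2, 0.7]
finger_gap: 0.599
grasp_force: 0.0
[ 0.54803515 -0.29809113  0.06265067]
```

View pics/w3b.png

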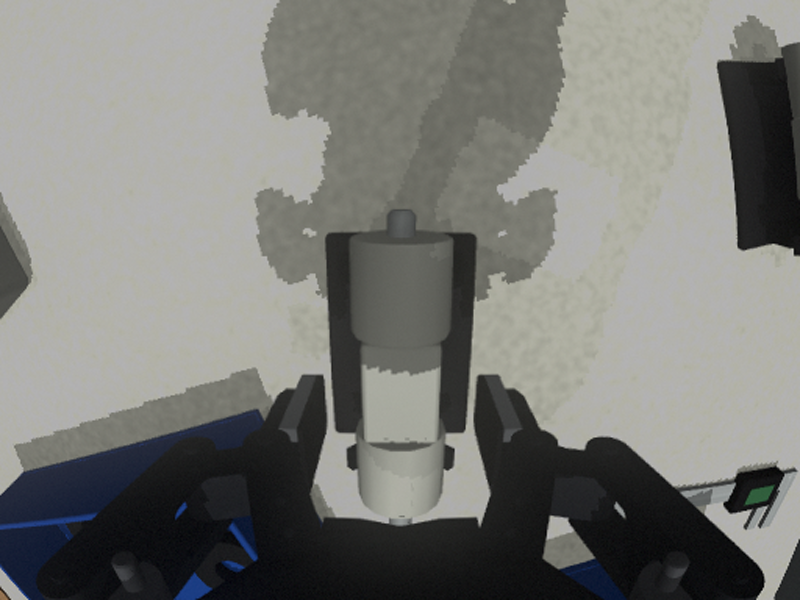

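The hub is centred between the pads (col 401), with its edges at rows 343 and 442. I'll check its offset along the axis.

Run:
```python
from h import *
o=get_obs(); M=R.from_rotvec(o["tool_rot"]).as_matrix(); t=o["position"]; print(t)
W=np.load("pics/w3.npy"); P=lambda x,y:((x+.5)/1.5625-.5,(y+.5)/1.5625-.5)
for p in((401,343),(401,442),(361,400),(441,400)): print((M.T@(whit(W,*P(*p),[0,0,1],.059)-t)*100).round(2))
print((M.T@(whit(W,*P(401,211),[0,0,1],.045)-t)*100).round(2))
```

```text
[ 0.54803515 -0.29809113  0.06265067]
[2.1  0.16 0.36]
[-1.88  0.16  0.37]
[-0.09 -1.26  0.37]
[-0.09  1.58  0.37]
[6.38 0.16 1.76]
```

```bash
python3 -m inch '[[[0.05,0.08,1.3],[0,0,0],0.6],[[0.06,0.06,1.3],[0,0,0],0.6],[[0,0,1.2],[0,0,0],0.6],[[0,0,0],[0,0,0],0.6],[[0,0,0],[0,0,0],0.45],[[0,0,0],[0,0,0],0.3],[[0,0,0],[0,0,0],0.25],[[0,0,0],[0,0,0],0.2]]' 60
python3 -m inch '[[[0,0,0],[0,0,0],0.1],[[0,0,0],[0,0,0],0],[[0,0,0],[0,0,0],0],[[0,0,0],[0,0,0],0]]' 60
```

```text
time_s: 4.75
position: [0.547, -0.2972, 0.0246]
tool_rot: [0.379, 3.118, 0.0]
force: [0.2, 0.8, -0.5]
finger_gap: 0.322
grasp_force: 59.4
time_s: 5.08
position: [0.547, -0.2972, 0.0245]
tool_rot: [0.379, 3.118, -0.0]
force: [0.1, 1.6, -0.3]
finger_gap: 0.319
grasp_force: 59.5
```

```bash
python3 -m inch '[[[0,0,-1],[0,0,0],0],[[0,0,-3],[0,0,0],0],[[0,0,-4],[0,0,0],0],[[0,0,-4],[0,0,0],0],[[0,0,-4],[0,0,0],0],[[0,0,-1.5],[0,0,0],0]]'
python3 -m inch '[[[1.03,3.84,0],[0,0,0],0],[[1.03,3.84,0],[0,0,0],0],[[1.03,3.84,0],[0,0,0],0],[[1.03,3.84,0],[0,0,0],0],[[1.03,3.84,0],[0,0,0],0],[[1.03,3.84,0],[0,0,0],0]]'
python3 -m inch '[[[1.03,3.84,0],[0,0,0],0],[[1.03,3.84,0],[0,0,0],0],[[1.03,3.84,0],[0,0,0],0],[[1.03,3.84,0],[0,0,0],0],[[1.03,3.84,0],[0,0,0],0],[[1.03,3.84,0],[0,0,0],0],[[0,0,0],[0,0,-0.06],0],[[0,0,0],[0,0,-0.12],0]]'
python3 -m inch '[[[0,0,0],[0,0,-0.12],0],[[0,0,0],[0,0,-0.12],0],[[0,0,0],[0,0,-0.12],0],[[0,0,0],[0,0,-0.12],0],[[0,0,0],[0,0,-0.12],0],[[0,0,0],[0,0,-0.12],0],[[0,0,0],[0,0,-0.12],0],[[0,0,0],[0,0,-0.12],0]]'
python3 -m inch '[[[0,0,0],[0,0,-0.12],0],[[0,0,0],[0,0,-0.12],0],[[0,0,0],[0,0,-0.12],0],[[0,0,0],[0,0,-0.06],0],[[0,0,0],[0,0,0],0],[[0,0,0],[0,0,0],0],[[0,0,0],[0,0,0],0]]'
python3 - <<'E'
from h import *
c,W=wshot("w4"); o=get_obs(); M=R.from_rotvec(o["tool_rot"]).as_matrix(); t=o["position"]
print(t,M.round(4),np.degrees(np.arctan2(M[1,0],M[0,0]))%360,o["qpos"])
S=np.array([.5444,.2084,0]); a=np.radians(75.66); y=np.array([np.cos(a),np.sin(a),0]); x=np.array([y[1],-y[0],0])
print("stand xy",x@(t-S),y@(t-S))
im=cv2.imread("pics/w4.png"); cv2.imwrite("pics/w4b.png",cv2.resize(im,(800,600),interpolation=2))
E
```

```text
time_s: 5.58
position: [0.5499, -0.2994, 0.2074]
tool_rot: [0.377, 3.108, -0.009]
force: [1.6, -1.3, -0.6]
finger_gap: 0.324
grasp_force: 59.5
time_s: 6.08
position: [0.5414, -0.0572, 0.2001]
tool_rot: [0.379, 3.118, -0.001]
force: [0.1, -0.4, -2.1]
finger_gap: 0.32
grasp_force: 59.6
time_s: 6.75
position: [0.5367, 0.1824, 0.2]
tool_rot: [0.084, 3.14, -0.0]
force: [0.5, 0.4, -1.9]
finger_gap: 0.319
grasp_force: 59.9
time_s: 7.42
position: [0.537, 0.1795, 0.1999]
tool_rot: [-1.372, 2.826, -0.001]
force: [-0.8, 0.3, -2.0]
finger_gap: 0.322
grasp_force: 59.9
time_s: 8.0
position: [0.5371, 0.1797, 0.1996]
tool_rot: [-1.922, 2.485, -0.001]
force: [-0.5, 0.2, -2.1]
finger_gap: 0.314
grasp_force: 59.9
[0.537074   0.17975141 0.19950746] [[-2.51e-01 -9.68e-01  2.00e-04]
 [-9.68e-01  2.51e-01 -1.00e-04]
 [ 1.00e-04 -3.00e-04 -1.00e+00]] 255.46278507005553 [ 2.46185872e-01  2.28914103e-01  1.80273821e+00 -1.99750405e-04
  1.10974379e+00 -2.64159568e+00]
stand xy -2.1898502138402466e-06 -0.02957046036263819
```

View pics/w4b.png

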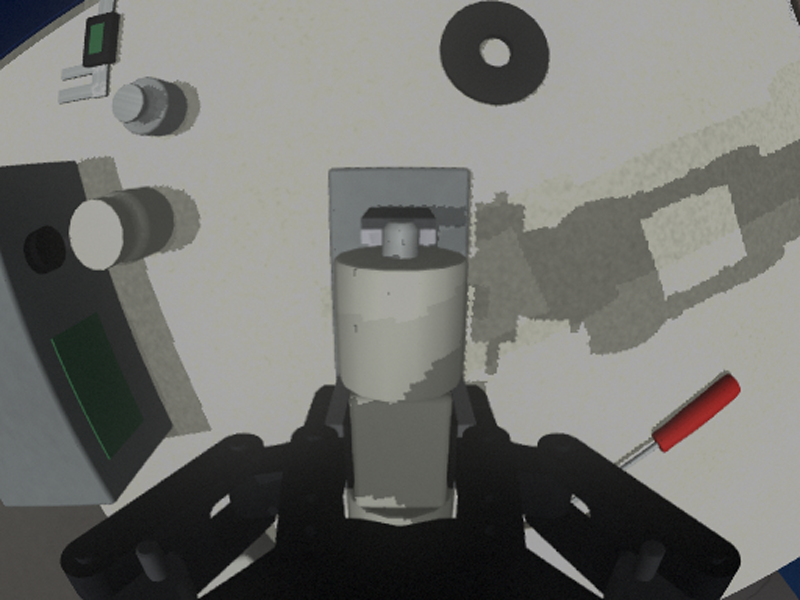

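```bash
python3 -m inch '[[[0,0,1.5],[0,0,0],0],[[0,0,2.5],[0,0,0],0],[[0,0,2.5],[0,0,0],0],[[0,0,1.5],[0,0,0],0],[[0,0,1],[0,0,0],0],[[0,0,0],[0,0,0],0],[[0,0,0],[0,0,0],0]]'
python3 -m inch '[[[-0.4,0,0],[0,0,0],0],[[-0.3,0,0],[0,0,0],0],[[0,0,0],[0,0,0],0],[[0,0,0],[0,0,0],0]]'
python3 -m inch '[[[-0.3,0,0],[0,0,0],0],[[-0.3,0,0],[0,0,0],0],[[0,0,0],[0,0,0],0],[[0,0,0],[0,0,0],0]]'
python3 -m inch '[[[-0.4,0,0],[0,0,0],0],[[-0.4,0,0],[0,0,0],0],[[0,0,0],[0,0,0],0],[[0,0,0],[0,0,0],0]]'
```

```text
time_s: 8.63
position: [0.5371, 0.1798, 0.1092]
tool_rot: [1.923, -2.483, -0.0]
force: [1.1, -0.2, -1.0]
finger_gap: 0.321
grasp_force: 60.0
time_s: 8.97
position: [0.5397, 0.1867, 0.1104]
tool_rot: [-1.924, 2.482, -0.002]
force: [-0.8, -2.8, -1.4]
finger_gap: 0.322
grasp_force: 59.9
time_s: 9.3
position: [0.5403, 0.1924, 0.1093]
tool_rot: [1.924, -2.483, 0.0]
force: [-0.6, -2.1, -0.9]
finger_gap: 0.319
grasp_force: 60.0
time_s: 9.63
position: [0.5422, 0.2002, 0.1091]
tool_rot: [1.924, -2.482, 0.0]
force: [-1.3, -3.6, -1.7]
finger_gap: 0.318
grasp_force: 60.0
```

```bash
python3 -m inch '[[[-0.4,0,0],[0,0,0],0],[[-0.3,0,0],[0,0,0],0],[[0,0,0],[0,0,0],0],[[0,0,0],[0,0,0],0]]'
python3 -m inch '[[[-0.2,0,0],[0,0,0],0],[[-0.2,0,0],[0,0,0],0],[[0,0,0],[0,0,0],0],[[0,0,0],[0,0,0],0]]'
python3 - <<'E'
from h import *
c,W=wshot("w5"); t=get_obs()["position"]
S=np.array([.5444,.2084,0]); a=np.radians(75.66); y=np.array([np.cos(a),np.sin(a),0]); x=np.array([y[1],-y[0],0])
print("stand xy",x@(t-S),y@(t-S),t, get_obs()["force"]@y)
im=cv2.imread("pics/w5.png"); cv2.imwrite("pics/w5b.png",cv2.resize(im[60:340,140:370],None,fx=2.1,fy=2.1,interpolation=2))
E
```

```text
time_s: 9.97
position: [0.5438, 0.2067, 0.109]
tool_rot: [1.924, -2.482, 0.0]
force: [-1.6, -4.9, -2.1]
finger_gap: 0.318
grasp_force: 60.0
time_s: 10.3
position: [0.5448, 0.2103, 0.109]
tool_rot: [1.923, -2.482, 0.001]
force: [0.1, -5.3, -0.3]
finger_gap: 0.32
grasp_force: 60.0
stand xy -0.00016748786048193678 0.0018941894233584613 [0.54470687 0.21027665 0.10902144] -5.410912592873022
```

View pics/w5b.png

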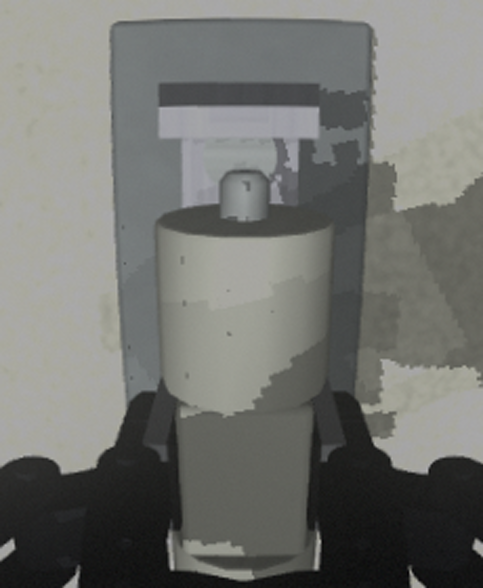

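The short pin tip is at crop (243,171) and the low cheek's inner top edge is at row 137, columns 158–320.

Run:
```python
from h import *
W=np.load("pics/w5.npy"); P=lambda x,y:((x+.5)/2.1-.5+140,(y+.5)/2.1-.5+60)
S=np.array([.5444,.2084,0]); a=np.radians(75.66); y=np.array([np.cos(a),np.sin(a),0]); x=np.array([y[1],-y[0],0])
for n,p,z in(("tip",(243.5,171),.1295),("tip upper edge",(243.5,171),.133),("edgeL",(158,137),.098),("edgeR",(320,137),.098),("outer",(240,106),.098),("baseL",(112,24),.014),("baseR",(370,27),.014),("drumL",(156,235),.1295),("drumR",(333,235),.1295)):
    q=whit(W,*P(*p),[0,0,1],z)-S; print(n,(x@q*1000).round(1),(y@q*1000).round(1))
```

```text
tip -1.3 -59.4
tip upper edge -1.3 -59.8
edgeL 19.9 -64.5
edgeR -20.2 -64.4
outer -0.4 -71.9
baseL 48.6 -103.9
baseR -49.2 -102.5
drumL 16.5 -46.5
drumR -19.5 -46.5
```

```bash
python3 -m inch '[[[0,-0.07,0.5],[0,0,0],0],[[0,0,0.7],[0,0,0],0],[[0,0,0.7],[0,0,0],0],[[0,0,0],[0,0,0],0],[[0,0,0],[0,0,0],0]]'
for i in 1; do python3 -m inch '[[[0,0,0.3],[0,0,0],0],[[0,0,0.3],[0,0,0],0],[[0,0,0.2],[0,0,0],0],[[0,0,0],[0,0,0],0],[[0,0,0],[0,0,0],0]]'; done
python3 -m inch '[[[0,0,0.1],[0,0,0],0],[[0,0,0.1],[0,0,0],0],[[0,0,0],[0,0,0],0],[[0,0,0],[0,0,0],0]]'
```

```text
time_s: 10.77
position: [0.5446, 0.2097, 0.0891]
tool_rot: [1.922, -2.481, -0.0]
force: [-0.4, -6.0, -3.3]
finger_gap: 0.32
grasp_force: 59.9
time_s: 11.18
position: [0.5451, 0.21, 0.0818]
tool_rot: [1.923, -2.482, -0.0]
force: [-1.2, -5.6, -2.6]
finger_gap: 0.324
grasp_force: 60.0
time_s: 11.52
position: [0.5453, 0.2101, 0.08]
tool_rot: [1.923, -2.482, -0.0]
force: [-1.2, -5.9, -0.1]
finger_gap: 0.318
grasp_force: 60.1
```

```bash
python3 -m inch '[[[0,0,0.2],[0,0,0],0],[[0,0,0.2],[0,0,0],0],[[0,0,0],[0,0,0],0],[[0,0,0],[0,0,0],0]]'
python3 -m inch '[[[0,0,0.1],[0,0,0],0],[[0,0,0.1],[0,0,0],0],[[0,0,0],[0,0,0],0],[[0,0,0],[0,0,0],0]]'
python3 -m inch '[[[0,0,0.1],[0,0,0],0],[[0,0,0.1],[0,0,0],0],[[0,0,0],[0,0,0],0],[[0,0,0],[0,0,0],0]]'
python3 -m inch '[[[0,0,0.1],[0,0,0],0],[[0,0,0],[0,0,0],0],[[0,0,0],[0,0,0],0]]'
python3 -m inch '[[[0,0,0.1],[0,0,0],0],[[0,0,0],[0,0,0],0],[[0,0,0],[0,0,0],0]]'
```

```text
time_s: 11.85
position: [0.5453, 0.2101, 0.0759]
tool_rot: [1.923, -2.482, 0.0]
force: [-1.7, -7.1, -1.3]
finger_gap: 0.316
grasp_force: 60.1
time_s: 12.18
position: [0.5454, 0.2101, 0.0741]
tool_rot: [1.923, -2.482, 0.0]
force: [-1.0, -5.4, -0.3]
finger_gap: 0.321
grasp_force: 60.1
time_s: 12.52
position: [0.5454, 0.2101, 0.0721]
tool_rot: [1.923, -2.482, 0.0]
force: [-0.7, -5.7, -1.1]
finger_gap: 0.318
grasp_force: 60.1
time_s: 12.77
position: [0.5454, 0.2102, 0.0712]
tool_rot: [1.923, -2.483, 0.0]
force: [-0.7, -6.3, -0.7]
finger_gap: 0.323
grasp_force: 60.1
time_s: 13.02
position: [0.5454, 0.2102, 0.0702]
tool_rot: [1.923, -2.483, 0.0]
force: [-0.8, -5.8, 0.0]
finger_gap: 0.316
grasp_force: 60.1
```

```bash
R='force'
python3 -m inch '[[[0,0,0.1],[0,0,0],0],[[0,0,0],[0,0,0],0],[[0,0,0],[0,0,0],0]]' | grep -E "pos|force:"
python3 -m inch '[[[0,0,0.1],[0,0,0],0],[[0,0,0],[0,0,0],0],[[0,0,0],[0,0,0],0]]'| grep -E "pos|force:"
python3 -m inch '[[[0,0,0.1],[0,0,0],0],[[0,0,0],[0,0,0],0],[[0,0,0],[0,0,0],0]]'| grep -E "pos|force:"
python3 -m inch '[[[0,0,0.1],[0,0,0],0],[[0,0,0],[0,0,0],0],[[0,0,0],[0,0,0],0]]'| grep -E "pos|force:"
```

```text
position: [0.5455, 0.2101, 0.0691]
force: [0.1, -5.9, -0.1]
grasp_force: 60.1
position: [0.5455, 0.2102, 0.0681]
force: [-0.9, -5.1, -0.6]
grasp_force: 60.1
position: [0.5455, 0.2101, 0.0671]
force: [-0.6, -5.5, -0.3]
grasp_force: 60.1
position: [0.5454, 0.2101, 0.066]
force: [-1.3, -5.5, -0.9]
grasp_force: 60.1
```

```bash
python3 -m inch '[[[0,0,0.1],[0,0,0],0],[[0,0,0],[0,0,0],0],[[0,0,0],[0,0,0],0]]' | grep -E "pos|force:"
python3 -m inch '[[[0,0,0.1],[0,0,0],0],[[0,0,0],[0,0,0],0],[[0,0,0],[0,0,0],0]]'| grep -E "pos|force:"
python3 - <<'E'
from h import *
F=[]
for i in range(3): F.append(get_obs()["force"]); c,W=wshot("w6")
print(np.mean(F,0)); im=cv2.imread("pics/w6.png"); cv2.imwrite("pics/w6b.png",cv2.resize(im[60:340,140:370],None,fx=2.1,fy=2.1,interpolation=2))
E
```

```text
position: [0.5449, 0.2103, 0.0645]
force: [-0.5, -5.0, -4.5]
grasp_force: 61.0
position: [0.5452, 0.2107, 0.0641]
force: [-2.3, -4.9, -2.6]
grasp_force: 61.2
[-2.08738551 -4.61748171 -2.63838642]
```

```bash
python3 -m inch '[[[0,0,0.1],[0,0,0],0],[[0,0,0],[0,0,0],0],[[0,0,0],[0,0,0],0]]' | grep -E "pos|force:"
python3 -m inch '[[[0,0,0.1],[0,0,0],0],[[0,0,0],[0,0,0],0],[[0,0,0],[0,0,0],0]]'| grep -E "pos|force:"
python3 -m inch '[[[0,0,0.1],[0,0,0],0],[[0,0,0],[0,0,0],0],[[0,0,0],[0,0,0],0]]'| grep -E "pos|force:"
```

```text
position: [0.5459, 0.2108, 0.0635]
force: [-1.8, -4.1, -1.0]
grasp_force: 61.2
position: [0.5464, 0.2108, 0.0626]
force: [-1.4, -4.3, -0.9]
grasp_force: 61.3
position: [0.5464, 0.2107, 0.0615]
force: [-0.7, -4.8, -1.4]
grasp_force: 61.4
```

```bash
python3 -m inch '[[[0,0,0.1],[0,0,0],0],[[0,0,0],[0,0,0],0],[[0,0,0],[0,0,0],0]]'
python3 - <<'E'
from h import *
P=[];F=[];Mm=[]
for i in range(3): o=get_obs(); F.append(o["force"]); Mm.append(o["moment"]); c,W=wshot("w7")
t=o["position"]; S=np.array([.5444,.2084,0]); a=np.radians(75.66); y=np.array([np.cos(a),np.sin(a),0]); x=np.array([y[1],-y[0],0])
print(x@(t-S),y@(t-S),t,np.mean(F,0),np.mean(Mm,0)); im=cv2.imread("pics/w7.png"); cv2.imwrite("pics/w7b.png",cv2.resize(im[60:340,140:370],None,fx=2.1,fy=2.1,interpolation=2))
E
```

```text
time_s: 15.67
position: [0.5463, 0.2108, 0.0606]
tool_rot: [-1.923, 2.483, -0.001]
force: [0.2, -5.2, 0.6]
finger_gap: 0.321
grasp_force: 61.5
0.001223794486656445 0.002761858291722875 [0.54626971 0.2107727  0.06057311] [ 0.24993566 -4.82725042  0.9386135 ] [-0.60859523  0.03674553 -0.0826076 ]
```

View pics/w7b.png

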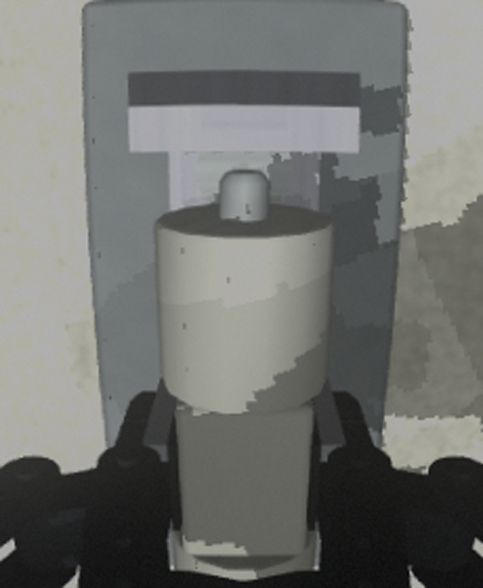

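The pin is laterally centred (243 vs. cheek centre 244). The vertical force is starting to rise, so I'll check two more small steps.

```bash
cat > f.py <<'E'
from h import *
F=[];t=[]
for i in range(4): o=get_obs(); F.append(o["force"]); t.append(o["position"]); camera("side")
t=np.mean(t,0); S=np.array([.5444,.2084,0]); a=np.radians(75.66); y=np.array([np.cos(a),np.sin(a),0]); x=np.array([y[1],-y[0],0]); f=np.mean(F,0)
print("stand mm",((x@(t-S))*1000).round(2),((y@(t-S))*1000).round(2),"z",t[2].round(4),"Fx,Fy,Fz",(x@f).round(2),(y@f).round(2),f[2].round(2))
E
python3 -m inch '[[[0,0,0.07],[0,0,0],0],[[0,0,0],[0,0,0],0]]' >/dev/null; python3 f.py
python3 -m inch '[[[0,0,0.07],[0,0,0],0],[[0,0,0],[0,0,0],0]]' >/dev/null; python3 f.py
```

```text
stand mm 1.29 3.01 z 0.0602 Fx,Fy,Fz 0.67 -4.43 3.81
stand mm 1.36 3.25 z 0.0599 Fx,Fy,Fz -0.55 -4.58 7.55
```

```bash
python3 -m inch '[[[0,0,-0.15],[0,0,0],0],[[0,0,-0.15],[0,0,0],0],[[0,0,0],[0,0,0],0],[[0,0,0],[0,0,0],0]]' >/dev/null; python3 f.py
python3 -m inch '[[[0.15,0,0],[0,0,0],0],[[0.15,0,0],[0,0,0],0],[[0.1,0,0],[0,0,0],0],[[0,0,0],[0,0,0],0],[[0,0,0],[0,0,0],0]]' >/dev/null; python3 f.py
python3 -m inch '[[[0.1,0,0],[0,0,0],0],[[0.1,0,0],[0,0,0],0],[[0,0,0],[0,0,0],0],[[0,0,0],[0,0,0],0]]' >/dev/null; python3 f.py
```

```text
stand mm -0.03 2.05 z 0.0611 Fx,Fy,Fz 0.93 -4.38 -0.65
stand mm 0.31 -1.58 z 0.0617 Fx,Fy,Fz -0.94 -3.34 -2.32
stand mm 0.78 -3.39 z 0.062 Fx,Fy,Fz -1.53 -3.44 -1.64
```

```bash
python3 -m inch '[[[0.1,0,0],[0,0,0],0],[[0.1,0,0],[0,0,0],0],[[0,0,0],[0,0,0],0],[[0,0,0],[0,0,0],0]]' >/dev/null; python3 f.py
python3 -m inch '[[[0.1,0,0],[0,0,0],0],[[0.05,0,0],[0,0,0],0],[[0,0,0],[0,0,0],0]]' >/dev/null; python3 f.py
python3 -m inch '[[[0.1,0,0],[0,0,0],0],[[0,0,0],[0,0,0],0],[[0,0,0],[0,0,0],0]]' >/dev/null; python3 f.py
```

```text
stand mm 0.84 -5.37 z 0.062 Fx,Fy,Fz -1.01 -3.29 -1.39
stand mm 0.83 -6.91 z 0.0619 Fx,Fy,Fz -0.86 -2.72 -1.28
stand mm 0.82 -7.91 z 0.0619 Fx,Fy,Fz -0.48 -2.35 -0.94
```

```bash
python3 -m inch '[[[0.05,0,0],[0,0,0],0],[[0,0,0],[0,0,0],0],[[0,0,0],[0,0,0],0]]' >/dev/null; python3 f.py
python3 -m inch '[[[0.05,0,0],[0,0,0],0],[[0,0,0],[0,0,0],0],[[0,0,0],[0,0,0],0]]' >/dev/null; python3 f.py
python3 -m inch '[[[0.05,0,0],[0,0,0],0],[[0,0,0],[0,0,0],0],[[0,0,0],[0,0,0],0]]' >/dev/null; python3 f.py
```

```text
stand mm 0.81 -8.4 z 0.0619 Fx,Fy,Fz -0.61 -2.75 -1.54
stand mm 0.8 -8.92 z 0.0619 Fx,Fy,Fz -0.22 -2.53 -1.09
stand mm 0.8 -9.42 z 0.0619 Fx,Fy,Fz -0.38 -2.46 -1.15
```

```bash
python3 -m inch '[[[0.07,0,0],[0,0,0],0],[[0,0,0],[0,0,0],0],[[0,0,0],[0,0,0],0]]' >/dev/null; python3 f.py
python3 -m inch '[[[0.07,0,0],[0,0,0],0],[[0,0,0],[0,0,0],0],[[0,0,0],[0,0,0],0]]' >/dev/null; python3 f.py
python3 -m inch '[[[0.07,0,0],[0,0,0],0],[[0,0,0],[0,0,0],0],[[0,0,0],[0,0,0],0]]' >/dev/null; python3 f.py
```

```text
stand mm 0.79 -10.12 z 0.0619 Fx,Fy,Fz -0.27 -2.9 -1.21
stand mm 0.78 -10.51 z 0.0619 Fx,Fy,Fz 0.08 -0.51 -1.76
stand mm 0.85 -10.61 z 0.062 Fx,Fy,Fz -0.19 3.83 -2.66
```

```bash
python3 -m inch '[[[-0.06,0,0.06],[0,0,0],0],[[0,0,0.06],[0,0,0],0],[[0,0,0],[0,0,0],0],[[0,0,0],[0,0,0],0]]' >/dev/null; python3 f.py
python3 -m inch '[[[0,0,0],[0,0,0],0.35],[[0,0,0],[0,0,0],0.4],[[0,0,0],[0,0,0],0.5],[[0,0,0],[0,0,0],0.6],[[0,0,0],[0,0,0],0.65],[[0,0,0],[0,0,0],0.65]]' 20
python3 -m inch '[[[0,0,-0.5],[0,0,0],0.65],[[0,0,-1],[0,0,0],0.65],[[0,0,-3],[0,0,0],0.65],[[0,0,-4],[0,0,0],0.65],[[0,0,-4],[0,0,0],0.65],[[0,0,-4],[0,0,0],0.65],[[0,0,0],[0,0,0],0.65],[[0,0,0],[0,0,0],0.65]]'
python3 - <<'E'
from h import *
c,W=wshot("w8"); a=cv2.resize(c["img"][120:330,150:360],(440,440))
t=camera("top")["img"]; s=camera("side")["img"]
b=cv2.resize(t[185:257,105:205],(360,259)); d=cv2.resize(s[230:330,218:300],(279,340))
o=np.zeros((600,800,3),np.uint8); o[:440,:440]=a; o[:259,440:800]=b; o[260:600,440:719]=d
cv2.imwrite("pics/fin.png",o[:,:,::-1])
E
```

```text
stand mm 1.18 -10.63 z 0.0611 Fx,Fy,Fz -0.75 3.9 1.08
time_s: 23.4
position: [0.5422, 0.1973, 0.0605]
tool_rot: [1.924, -2.483, 0.0]
force: [0.6, -0.4, 1.5]
finger_gap: 0.647
grasp_force: 0.0
time_s: 24.07
position: [0.5452, 0.1984, 0.231]
tool_rot: [-1.919, 2.476, -0.006]
force: [0.1, -0.6, -0.6]
finger_gap: 0.652
grasp_force: 0.0
```

View pics/fin.png

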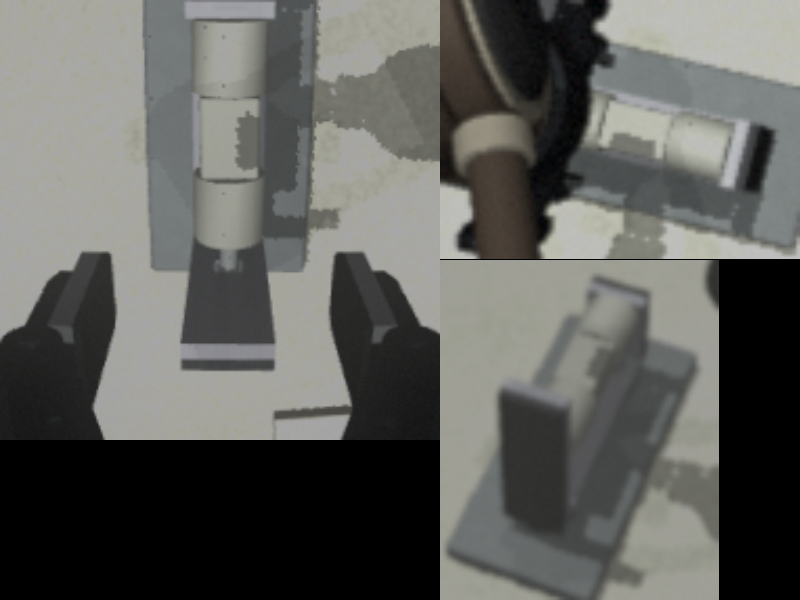

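The drum sits against the low cheek at the top of the picture, the long pin runs into the tall cheek's recess at (230,262), and the gripper is clear.

```bash
python3 -c "
from station import hand_in; print(hand_in())"
```

```text
the job is handed in; nothing more can be done
None
```

The sprung roller is in the test stand with both pins felt and seen home in the recesses. The gripper has let go and is clear, and I handed the job in at about 24 s of robot time; no verdict came back.

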